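Tip the used cups into the cleaning bath and set its timer

ROBOT

A 7-joint arm with a two-finger parallel gripper is mounted at the origin on the work surface. World frame = base frame: x ahead of the robot, y to its left, z up, the work surface at z = 0. Lengths are in m, angles in rad, forces in N, time in s.
With the tool pointing down it reaches from about 0.425 to 0.925 m from the base axis. Payload 6.8 kg.
Tool frame: the origin (TCP) lies on the mounting face of the last link; the fingertips stand 173 mm ahead of it and the grasp point (between the pads) lies 155 mm ahead of it; z points along the fingers, y is the line along which they close (so a half turn about z gives the same grasp; the last joint's range is limited). The gripper opens to 85 mm and grips with 20 to 120 N. Pads are 22 mm wide; open, the fingers measure 114 mm over their backs; the gripper's body (76 mm by 85 mm) begins 54 mm behind the grasp point. The pads swing forward as they close: fully open they stand 13 mm farther back than shut.
Start: joints at [1.069, 0.477, 0.022, 1.555, -0.011, 1.109, -0.083], TCP at [0.259, -0.623, 0.405] pointing down, gripper open.
Joint ranges: [-2.96, 2.96], [-0.34, 2.1], [-1.41, 1.46], [0.24, 2.44], [-1.37, 4.51], [0.17, 1.92], [-2.96, 2.96]. Speed limits (rad/s): [2.39, 2.39, 3.14, 3.14, 3.14, 3.14, 3.14].

INTERFACE

Orientations are given as a unit quaternion [w, x, y, z].
In Python, from station import bot gives the robot as it stands. The module is installed in compiled form; this text tells all that it offers.
- The arm moves only by the shell command python3 -m pendant 'ROWS' [FORCE]. ROWS is JSON, a list of rows, each a list of 5 numbers: the finger opening in m, from 0 to 0.0854, then the shift along the tool's x, y, z in m, then the turn about the tool's z in degrees. In form: [[jaw, x, y, z, yaw], ...]. A call has 1 to 12 rows; each row shifts and turns the commanded pose from where the row before left it, along the tool's axes as they then stand; what a row does not reach is not made up. A row lasts 1/12 s, in which the tool goes at most 41.7 mm and 7.16 degrees, less where a joint would pass 70% of its speed; a pose out of reach is approached as far as the arm can. A call with a gripper value outside its range is refused whole. The fingers move at their own pace and stop on an object; FORCE is the grip in N (left out, the last holds). Time passes only in rows, so rows that do not move let the fingers close. It gives the time, the measured TCP pose, the force, the opening and the grip force at its end, in the units of the state.
- bot.get_obs(): the state, without advancing time (a new reading comes with each control period).
- bot.read_camera(name): name is "side" or "top"; returns (picture, depth): 400x640x3 uint8, blue, green, red; 400x640 float32, m along the optical axis (not along the pixel's ray), 0 where there is no reading.
- bot.camera_model(name): a dict with "intrinsics" (3x3 intrinsics, pixels), "dist_coeffs" ([k1, k2, p1, p2, k3] as OpenCV has them; the pictures are not rectified), "R" (3x3) and "t" (3): a world point X has camera coordinates R X + t. Camera axes: x right, y down, z forward; pixel columns grow to the right and rows downward; lengths in m; the calibration is good to about 2 mm. A picture is of the moment at which its call begins. camera_model takes no time and is no camera call.
- bot.hand_in(): hands the job in; it is judged then, once.
Trained networks look in the newest picture that a camera, given by its name, has taken for a name from the list of things; names that differ only in an ending like _2 or _b are one class to them, and where a whole thing is asked for, a point or a joint stands for the part that bears it (a point fixed in the world has none). Each returns a list of dicts, best first, with "score" (0 to 1); they miss things now and then, are a little off and sometimes report something else, mostly with a low value. They report only what shows in the picture. A call takes as long as a camera call. They do not tell look-alikes from the thing itself.
- bot.boxes_of(name, camera): "at" ([column, row] in pixels, amid what is visible of it).
- bot.trace(name, camera): "mask" (400x640 bool, what is visible of it) and "at" ([column, row] in pixels, amid what is visible of it).
- bot.pinpoint(name, camera): "at" ([column, row] in pixels: a listed point, or the origin of a listed thing).
The state is a dict: "t": time; "q": joint angles; "joint_vel": joint speeds; "joint_torque": joint torques, N m; "eef_pos": TCP position; "tool_rot": TCP orientation; "contact_force": force on the tool from outside, world axes, zero at the start; "torque": the same for the moment, N m; "gripper_width": opening from 0.0 (shut) to 1.0 (fully open); "grasp_force": force on a finger pad.
Only numpy, scipy, OpenCV 4.12 (cv2) and the standard library are available. Lean on these libraries where they do the work, as an engineer would, in place of code of your own. Each camera call takes 0.05 s, during which the arm holds its last target. There are 200 camera calls.

TASK

Carry the green tray of used cups and massage heads level by its black bar onto the bath's ledge, spout over the bath, and let go of it with everything still inside. Then take the red tail bar and tip the tray until all five pieces are in the bath, and lay the empty tray back flat in the same place on the ledge. Last, turn the timer dial so that its white pointer is at the green mark, and do not disturb the two rolls of tape or the wooden scraper.

Things in the scene. Friction and masses are not known exactly. Their poses are not given: they have to be found in the camera images.
- tray: green tipping tray, 130 mm wide (x), 190 mm long (y), 0.35 kg empty. Origin under its centre at the level of its feet, z up. Floor underside at z = 18, top at 21 mm; side walls to 66, tail wall to 55 mm; at the spout end (-y) only a low lip to 25 mm. Stands on two ribs 8 mm thick across its underside, at y = -70 and +75 mm. Black carrying bar across its middle, red tail bar behind its +y end
- carry_bar (a point): centre of the tray's black carrying bar, tray frame (0, 0, 131) mm: runs along the tray's x, 130 mm long, section 14 mm (y) by 16 mm (z); axes as the tray. Lifted here the tray hangs level
- tail_bar (a point): centre of the tray's red round tail bar, 12 mm thick, 110 mm clear length along the tray's x, tray frame (0, 118, 92) mm: for raising the tail so that the tray pivots on its front rib; lifted by it alone the tray hangs nose down
- spout (a point): floor level, middle of the spout end, tray frame (0, -95, 21) mm
- bath: white and steel benchtop cleaning bath, empty, fixed. Origin at table level at the ledge side of the pour edge, z up. Ledge on its +y side: flat top at z = 95 mm, x -96 to 96, y 0 to 190. Pour edge: wall, y -6 to 0, top z = 109, 14 mm above the ledge; the tray's front rib catches behind it when tipping. Control deck along the -x side, x -182 to -96, y -218 to 62, top z = 85 mm
- bath_floor (a point): centre of the bath's inner floor, bath frame (0, -106, 12) mm, axes as the bath. Inside the bath measures 180 (x) by 200 mm (y); its two side walls and far wall reach z = 120 mm; a blue lid stands open beyond the far wall at bath y = -220, up to z = 203 mm
- seat (a point): point on the ledge where the tray's origin belongs, bath frame (0, 82, 95) mm, axes as the bath and as the well-placed tray: spout over the bath, front rib 8 mm behind the pour edge
- dial (a joint): angle of the timer dial in rad, 0 to 3.6, growing clockwise seen from above; at 0 the white pointer looks along the bath's +x; at 1.35 it points at the green mark
- dial_grip (a point): on the dial's axis, bath frame (-139, -125, 115) mm: grip point of the black bar, 56 mm long, 16 mm thick, z from 98 to 126 mm. Axes turn with the dial: x along the bar to the pointer end, z up
- index_mark (a point): green mark on the deck, 35 mm from the dial's axis
- cup1: red cupping cup, closed dome 48 mm across and 45 mm tall, about 60 g; origin at the centre of its foot, z up through it when standing; starts standing in the tray
- cup2: red cupping cup, closed dome 48 mm across and 45 mm tall, about 60 g; origin at the centre of its foot, z up through it when standing; starts standing in the tray
- cup3: red cupping cup, closed dome 48 mm across and 45 mm tall, about 60 g; origin at the centre of its foot, z up through it when standing; starts standing in the tray
- head1: black massage-gun head, 44 mm across and 44 mm tall, about 60 g; origin at the centre of its foot, z up through it when standing; starts standing in the tray
- head2: black massage-gun head, 44 mm across and 44 mm tall, about 60 g; origin at the centre of its foot, z up through it when standing; starts standing in the tray
- tape_blue: blue roll of tape standing on its side face, 72 mm across, 50 mm tall; origin under its centre
- tape_tan: tan roll of tape, 72 mm across, 50 mm tall; origin under its centre
- scraper: wooden loop-shaped massage scraper, 140 mm long (x), 22 mm thick; origin at table level in the middle of its straight side
Things that resemble listed ones, but are neither listed nor needed, are in the scene too. What is shaped like the cup1 but yellow is not meant.

How it is judged:
On the way, in this order (a step that is already met when the one before it is completed fails the run):
1. the tray stands flat on the ledge, spout over the bath, released, all five pieces still in it (horizontal distance between tray and seat below 0.03 m and z of tray in the frame of seat between -0.008 and 0.008 m and angle between tray's own z axis and vertical below 0.07 rad and y of spout in the frame of seat below -0.06 m and contact force between the fingers and tray below 0.2 N and linear speed of tray below 0.03 m/s and x of cup1 in the frame of tray between -0.065 and 0.065 m and y of cup1 in the frame of tray between -0.095 and 0.095 m and z of cup1 in the frame of tray between 0 and 0.1 m and x of cup2 in the frame of tray between -0.065 and 0.065 m and y of cup2 in the frame of tray between -0.095 and 0.095 m and z of cup2 in the frame of tray between 0 and 0.1 m and x of cup3 in the frame of tray between -0.065 and 0.065 m and y of cup3 in the frame of tray between -0.095 and 0.095 m and z of cup3 in the frame of tray between 0 and 0.1 m and x of head1 in the frame of tray between -0.065 and 0.065 m and y of head1 in the frame of tray between -0.095 and 0.095 m and z of head1 in the frame of tray between 0 and 0.1 m and x of head2 in the frame of tray between -0.065 and 0.065 m and y of head2 in the frame of tray between -0.095 and 0.095 m and z of head2 in the frame of tray between 0 and 0.1 m), for 0.2 s.
2. all five pieces are in the bath (x of cup1 in the frame of bath_floor between -0.09 and 0.09 m and y of cup1 in the frame of bath_floor between -0.1 and 0.1 m and z of cup1 in the frame of bath_floor between -0.01 and 0.095 m and x of cup2 in the frame of bath_floor between -0.09 and 0.09 m and y of cup2 in the frame of bath_floor between -0.1 and 0.1 m and z of cup2 in the frame of bath_floor between -0.01 and 0.095 m and x of cup3 in the frame of bath_floor between -0.09 and 0.09 m and y of cup3 in the frame of bath_floor between -0.1 and 0.1 m and z of cup3 in the frame of bath_floor between -0.01 and 0.095 m and x of head1 in the frame of bath_floor between -0.09 and 0.09 m and y of head1 in the frame of bath_floor between -0.1 and 0.1 m and z of head1 in the frame of bath_floor between -0.01 and 0.095 m and x of head2 in the frame of bath_floor between -0.09 and 0.09 m and y of head2 in the frame of bath_floor between -0.1 and 0.1 m and z of head2 in the frame of bath_floor between -0.01 and 0.095 m), for 0.2 s.
3. the tray lies flat on the ledge again, released, the pieces in the bath (all of step 2 and horizontal distance between tray and seat below 0.03 m and z of tray in the frame of seat between -0.008 and 0.008 m and angle between tray's own z axis and vertical below 0.07 rad and y of spout in the frame of seat below -0.06 m and contact force between the fingers and tray below 0.2 N and linear speed of tray below 0.03 m/s), for 0.2 s.
4. the dial points at the green mark (value of joint dial between 1.23 and 1.47 rad), for 0.2 s.
At the end, for the whole second after the job is handed in: All five pieces rest inside the bath; the tray lies flat (within 4 degrees) on the ledge with its origin within 30 mm of the seat point and its spout towards the bath, released; the dial is within 0.12 rad of the green mark (all of step 3 and all of step 4 and velocity of joint dial below 0.05 rad/s and linear speed of each of cup1, cup2, cup3, head1, head2 below 0.05 m/s); the robot touches nothing.
It fails at once if a roll of tape or the wooden scraper is pushed more than 30 mm (distance of any of tape_blue, tape_tan, scraper from where it was at the start of the episode above 0.03 m).
It also fails if it takes over 72 s, if anything falls off the work surface, if the arm or the gripper's body presses on something with over 40 N, if the wrist force passes 120 N, or if a joint passes its speed limit or range.

## Working session

There is one attempt and no reset: what is moved stays moved. The work goes in short steps, Python scripts to look and compute and a shell command to move; the robot and the scene stay as the last step left them, time stands still between calls to the robot, and variables do not carry over. Pictures are saved under pics/ and viewed, at most 10 in all, crops included, and the job is handed in when it is done.

```bash
mkdir -p pics; cat > h.py <<'E'
import numpy as np, cv2
from station import bot
def ray(cam,px):
    m=bot.camera_model(cam);K=np.array(m["intrinsics"],float);d=np.array(m["dist_coeffs"],float)
    R=np.array(m["R"]);t=np.array(m["t"])
    p=cv2.undistortPoints(np.array([[px]],float),K,d)[0,0]
    return -R.T@t, R.T@np.array([p[0],p[1],1.0])
def at_z(cam,px,z):
    o,r=ray(cam,px); return o+r*(z-o[2])/r[2]
def at_d(cam,px,dep):
    o,r=ray(cam,px); return o+r*dep
def proj(cam,X):
    m=bot.camera_model(cam)
    p,_=cv2.projectPoints(np.array(X,float).reshape(-1,1,3),cv2.Rodrigues(np.array(m["R"]))[0],np.array(m["t"],float),np.array(m["intrinsics"],float),np.array(m["dist_coeffs"],float))
    return p[:,0]
E
python3 - <<'E'
from h import *
for c in("top","side"):
    im,d=bot.read_camera(c); cv2.imwrite(f"pics/{c}0.png",im); np.save(f"d_{c}0.npy",d)
    for n in("tray","carry_bar","tail_bar","spout","bath","bath_floor","seat","dial_grip","index_mark","tape_blue","tape_tan","scraper"):
        r=bot.pinpoint(n,c)
        print(c,n,[(np.round(q["at"],1).tolist(),round(q["score"],2)) for q in r[:3]])
print(bot.get_obs())
E
```

```text
top tray [([213.7, 214.7], 0.79), ([192.2, 211.0], 0.18)]
top carry_bar [([203.0, 215.3], 0.55)]
top tail_bar [([171.1, 201.7], 0.92)]
top spout [([237.2, 226.6], 0.64)]
top bath [([375.2, 177.9], 0.93)]
top bath_floor [([405.2, 166.9], 0.59), ([257.1, 153.9], 0.51)]
top seat [([348.5, 178.2], 0.94)]
top dial_grip [([424.2, 204.7], 0.52)]
top index_mark [([435.8, 203.7], 0.83)]
top tape_blue [([304.3, 253.6], 0.86)]
top tape_tan [([255.5, 153.1], 0.88), ([471.6, 226.9], 0.36)]
top scraper []
side tray [([290.3, 335.5], 0.74), ([313.4, 307.6], 0.29)]
side carry_bar [([284.0, 310.6], 0.9), ([273.8, 349.6], 0.38)]
side tail_bar [([254.9, 356.1], 0.98), ([276.7, 324.4], 0.74)]
side spout [([314.0, 305.3], 0.62), ([350.3, 122.3], 0.22)]
side bath [([305.5, 172.6], 0.75)]
side bath_floor [([308.2, 151.3], 0.58), ([295.8, 342.4], 0.5), ([292.3, 308.0], 0.18)]
side seat [([255.5, 356.5], 0.64), ([298.8, 173.7], 0.61)]
side dial_grip [([353.1, 123.4], 0.61)]
side index_mark [([353.2, 126.3], 0.59)]
side tape_blue [([360.3, 251.9], 0.98), ([314.1, 304.9], 0.4)]
side tape_tan [([231.5, 269.6], 0.67)]
side scraper [([376.8, 122.7], 0.77)]
{'t': 1.3, 'q': array([ 1.06890994,  0.47695778,  0.02238804,  1.55541929, -0.01153896,
        1.10930048, -0.08311632]), 'joint_vel': array([-0.00070363,  0.00106214, -0.00199203, -0.00070854,  0.00038325,
       -0.00088417,  0.00181198]), 'joint_torque': array([ 3.55152670e-04, -5.96320438e+01,  1.60647992e+00, -2.81539804e+01,
        1.24451643e-02,  1.56810664e-03, -7.47093566e-06]), 'eef_pos': array([ 0.25900289, -0.62333209,  0.40472783]), 'tool_rot': array([1.33637973e-05, 9.80683411e-01, 1.95601752e-01, 3.23651980e-05]), 'contact_force': array([-0.55343358, -0.28620409,  0.80857804]), 'torque': array([-0.03713013,  0.00442534, -0.01028271]), 'grasp_force': 0.0, 'gripper_width': 0.9991676169223362}
```

View pics/top0.png

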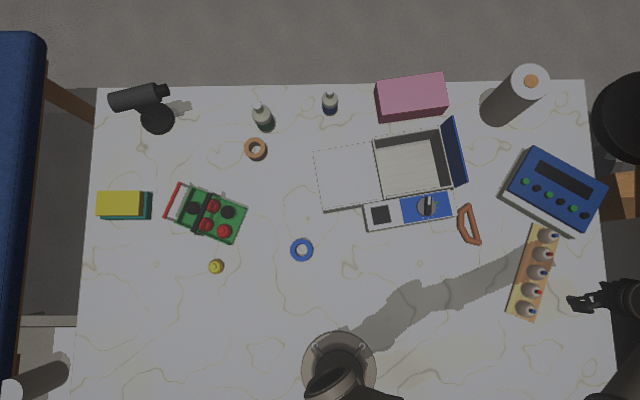

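View pics/side0.png

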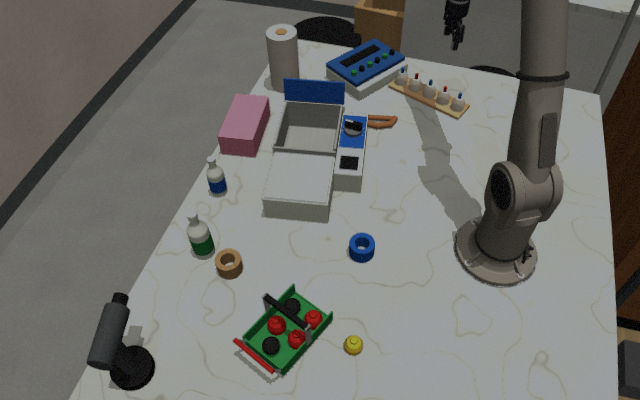

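The top view shows the green tray at (206,214), bath ledge (345,178), deck and dial (427,205), blue tape (302,250), tan tape (255,149) and scraper (469,225). The look-alike is the yellow cup at (216,267). Nothing else resembles the tray: the candidates are the green tray (206,214) and the yellow-green sponge (122,204), and I choose the tray because it has the black bar and red tail bar. Next I fit the poses.

```bash
cat >> h.py <<'E'
from scipy.optimize import least_squares
def fit(obs,x0,z=0):
    # obs: list of (cam, px, localpoint m)
    def f(p):
        c,s=np.cos(p[2]),np.sin(p[2]);r=[]
        for cam,px,l in obs:
            X=[p[0]+c*l[0]-s*l[1],p[1]+s*l[0]+c*l[1],z+l[2]]
            r.extend(proj(cam,X)[0]-px)
        return np.array(r)
    s=least_squares(f,x0,loss="soft_l1"); return s.x, f(s.x).reshape(-1,2).round(1)
E
python3 - <<'E'
from h import *
im=cv2.imread("pics/top0.png")
T=[("top",(171.1,201.7),(0,.118,.092)),("top",(237.2,226.6),(0,-.095,.021)),("top",(203,215.3),(0,0,.131)),
("side",(284,310.6),(0,0,.131)),("side",(254.9,356.1),(0,.118,.092)),("side",(314,305.3),(0,-.095,.021)),("side",(290.3,335.5),(0,0,0)),("top",(213.7,214.7),(0,0,0))]
print(at_z("top",(213.7,214.7),0),at_z("top",(375,178),.0))
print(*fit(T,[.5,.5,-1.9]))
B=[("top",(375.2,177.9),(0,0,0)),("top",(405.2,166.9),(0,-.106,.012)),("top",(348.5,178.2),(0,.082,.095)),("top",(424.2,204.7),(-.139,-.125,.115)),
("side",(305.5,172.6),(0,0,0)),("side",(308.2,151.3),(0,-.106,.012)),("side",(298.8,173.7),(0,.082,.095)),("side",(353.1,123.4),(-.139,-.125,.115))]
print(*fit(B,[.5,-.1,.1]))
for c,n,p in(("top","bar",(203,215)),("top","ledge",(348,178)),("top","deck",(382,214)),("top","deck2",(440,215))):
    d=np.load(f"d_{c}0.npy");q=at_d(c,p,d[p[1],p[0]]);print(n,q.round(4))
for n,c,p,z in(("blue","top",(304.3,253.6),0),("blue","side",(360.3,251.9),0),("tan","top",(255.5,153.1),0),("tan","side",(231.5,269.6),0),("scr","side",(376.8,122.7),0)):print(n,at_z(c,p,z).round(3))
cv2.imwrite("pics/crop1.png",np.hstack([cv2.resize(im[165:265,145:265],None,fx=4,fy=4,interpolation=cv2.INTER_CUBIC),cv2.resize(im[110:235,340:480],None,fx=2,fy=3.2)]))
E
```

```text
[0.48787526 0.41305045 0.        ] [ 0.60861093 -0.13049199  0.        ]
[ 0.48030361  0.40849577 -0.36946333] [[ 0.7 -0.9]
 [ 2.2 -0.1]
 [-1.3 -2.7]
 [ 2.6  2. ]
 [-0.2  0.5]
 [-0.6 -0. ]
 [ 0.1 -0.1]
 [ 1.3  2.2]]
[ 0.61498068 -0.12365055  0.19064646] [[-2.3 -1.7]
 [-0.7  2.3]
 [ 2.  -3.2]
 [ 3.5 -0.2]
 [-0.1  2.3]
 [ 1.1 -2.4]
 [ 1.7  0.4]
 [-0.9  1.3]]
bar [0.4729 0.4034 0.1334]
ledge [ 0.5897 -0.0352  0.0969]
deck [ 0.4773 -0.1388  0.0878]
deck2 [ 0.4732 -0.3159  0.0872]
blue [0.357 0.107 0.   ]
blue [0.373 0.112 0.   ]
tan [0.7   0.276 0.   ]
tan [0.703 0.271 0.   ]
scr [ 0.45 -0.43  0.  ]
```

View pics/crop1.png

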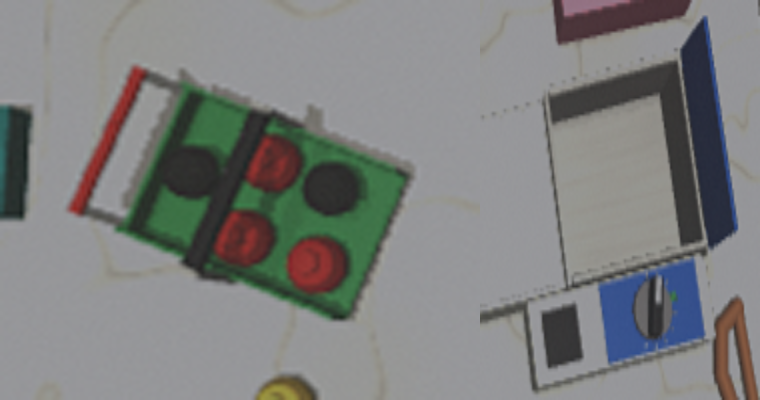

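The crop confirms the green tray with five pieces, its black bar running (205,265)-(270,115) in the crop and its red tail bar at the left. The dial pointer is pointing roughly up in the image (bath +x). I refine the poses with depth.

```bash
cat >> h.py <<'E'
def cloud(cam,d):
    m=bot.camera_model(cam);K=np.array(m["intrinsics"],float);dc=np.array(m["dist_coeffs"],float)
    v,u=np.mgrid[:400,:640];p=cv2.undistortPoints(np.stack([u,v],-1).reshape(-1,1,2).astype(float),K,dc)[:,0]
    C=np.c_[p,np.ones(len(p))]*d.reshape(-1,1)
    return ((C-np.array(m["t"]))@np.array(m["R"])).reshape(400,640,3)
def bath_xy(p,b):
    c,s=np.cos(b[2]),np.sin(b[2]);q=np.asarray(p)[...,:2]-b[:2]
    return np.stack([c*q[...,0]+s*q[...,1],-s*q[...,0]+c*q[...,1]],-1)
E
python3 - <<'E'
from h import *
for c in("top","side"):
    X=cloud(c,np.load(f"d_{c}0.npy"))
    def near(x,y,r):return np.hypot(X[...,0]-x,X[...,1]-y)<r
    m=near(.48,.405,.1)&(X[...,2]>.118)&(X[...,2]<.15)
    P=X[m];r=cv2.minAreaRect(P[:,:2].astype(np.float32));print(c,"bar",r,np.median(P[:,2]),len(P))
    m=near(.6,-.05,.16)&(X[...,2]>.09)&(X[...,2]<.103)
    m=cv2.morphologyEx(m.astype(np.uint8),cv2.MORPH_OPEN,np.ones((5,5)))>0
    P=X[m];r=cv2.minAreaRect(P[:,:2].astype(np.float32));print(c,"ledge",r,np.median(P[:,2]),len(P))
    m=near(.47,-.22,.2)&(X[...,2]>.078)&(X[...,2]<.09)
    m=cv2.morphologyEx(m.astype(np.uint8),cv2.MORPH_OPEN,np.ones((5,5)))>0
    P=X[m];r=cv2.minAreaRect(P[:,:2].astype(np.float32));print(c,"deck",r,np.median(P[:,2]),len(P))
    m=near(.46,-.27,.08)&(X[...,2]>.112)&(X[...,2]<.14)
    P=X[m];r=cv2.minAreaRect(P[:,:2].astype(np.float32)) if len(P) else 0;print(c,"dial",r,len(P))
    print("pm/bath bounds", [b for b in (X[near(.6,-.03,.1)&(X[...,2]>.103)]).round(3)[:3]])
print([ (k,np.array(bot.camera_model(c)["t"]).round(2)) for k,c in(("t","top"),("s","side"))])
E
```

```text
top bar ((0.48234182596206665, 0.40702909231185913), (0.01620030403137207, 0.13724449276924133), 68.734619140625) 0.1391094107778858 281
top ledge ((0.6001116633415222, -0.03260611742734909), (0.19177603721618652, 0.18976186215877533), 9.246973991394043) 0.09612422502335724 3475
top deck ((0.49283427000045776, -0.23037941753864288), (0.08606914430856705, 0.27022188901901245), 9.609810829162598) 0.08675953446125845 750
top dial ((0.4995891749858856, -0.2719626724720001), (0.01658637262880802, 0.055075861513614655), 85.48435974121094) 121
pm/bath bounds [array([ 0.63 , -0.125,  0.11 ]), array([ 0.627, -0.124,  0.112]), array([ 0.627, -0.017,  0.103])]
side bar ((0.48321279883384705, 0.4078502058982849), (0.017866991460323334, 0.13666343688964844), 67.97489929199219) 0.1387719014377061 423
side ledge ((0.6004011631011963, -0.034197159111499786), (0.1898982971906662, 0.19678856432437897), 9.776039123535156) 0.09592877435937146 2925
side deck ((0.4818854331970215, -0.16359759867191315), (0.08618370443582535, 0.15798597037792206), 9.7125883102417) 0.08610868068344381 573
side dial ((0.4990171790122986, -0.2699999213218689), (0.021500984206795692, 0.053732242435216904), 85.93932342529297) 115
pm/bath bounds [array([ 0.639, -0.121,  0.114]), array([ 0.625, -0.127,  0.112]), array([ 0.61 , -0.129,  0.114])]
[('t', array([0.06, 0.53, 1.19])), ('s', array([0.49, 0.14, 1.42]))]
```

Depth puts the bath at (0.616,-0.127), yaw 9.55°, and the predicted dial position agrees to 2 mm. The tray is at (0.483,0.407), yaw -21.6°, with its bar top at 0.139, which matches the given sizes. Moving toward the tray.

```bash
python3 -m pendant '[[0.0854,0.0286,-0.0196,-0.001,0],[0.0854,0.0286,-0.0196,-0.001,0],[0.0854,0.0286,-0.0196,-0.001,0],[0.0854,0.0286,-0.0196,-0.001,0],[0.0854,0.0286,-0.0196,-0.001,0],[0.0854,0.0286,-0.0196,-0.001,0],[0.0854,0.0286,-0.0196,-0.001,0],[0.0854,0.0286,-0.0196,-0.001,0],[0.0854,0.0286,-0.0196,-0.001,0],[0.0854,0.0286,-0.0196,-0.001,0],[0.0854,0.0286,-0.0196,-0.001,0],[0.0854,0.0286,-0.0196,-0.001,0]]' 40
python3 -m pendant '[[0.0854,0.0286,-0.0196,-0.001,0],[0.0854,0.0286,-0.0196,-0.001,0],[0.0854,0.0286,-0.0196,-0.001,0],[0.0854,0.0286,-0.0196,-0.001,0],[0.0854,0.0286,-0.0196,-0.001,0],[0.0854,0.0286,-0.0196,-0.001,0],[0.0854,0.0058,-0.0342,0,0],[0.0854,0.0058,-0.0342,0,0],[0.0854,0.0058,-0.0342,0,0],[0.0854,0.0058,-0.0342,0,0],[0.0854,0.0058,-0.0342,0,0],[0.0854,0.0058,-0.0342,0,0]]'
python3 -m pendant '[[0.0854,0.0058,-0.0342,0,0],[0.0854,0.0058,-0.0342,0,0],[0.0854,0.0058,-0.0342,0,0],[0.0854,0.0058,-0.0342,0,0],[0.0854,0.0058,-0.0342,0,0],[0.0854,0.0058,-0.0342,0,0],[0.0854,0.0058,-0.0342,0,0],[0.0854,0.0058,-0.0342,0,0],[0.0854,0.0058,-0.0342,0,0],[0.0854,0,0,0,-7.1],[0.0854,0,0,0,-7.1],[0.0854,0,0,0,-7.1]]'
python3 -m pendant '[[0.0854,0,0,0,-7.1],[0.0854,0,0,0,-7.1],[0.0854,0,0,0,-7.1],[0.0854,0,0,0,-7.1],[0.0854,0,0,0,-7.1],[0.0854,0,0,0,-7.1],[0.0854,0,0,0,-7.1],[0.0854,0,0,0,-7.1],[0.0854,0,0,0,-7.1],[0.0854,0,0,0,-7.1],[0.0854,0,0,0,-7.1],[0.0854,0,0,0,-7.1]]'
python3 -c "
from h import *
o=bot.get_obs();print(o['q'])"
```

```text
t: 2.3
eef_pos: [0.4863, -0.273, 0.4171]
tool_rot: [0.0, 0.981, 0.196, 0.0]
contact_force: [0.1, -0.4, 1.3]
gripper_width: 0.996
grasp_force: 0.0
t: 3.3
eef_pos: [0.5518, 0.1043, 0.423]
tool_rot: [0.0, 0.981, 0.196, 0.0]
contact_force: [-0.3, 0.3, -0.0]
gripper_width: 1.0
grasp_force: 0.0
t: 4.3
eef_pos: [0.482, 0.4081, 0.4226]
tool_rot: [0.0, 0.926, 0.377, -0.0]
contact_force: [0.5, -0.9, -0.8]
gripper_width: 0.999
grasp_force: 0.0
t: 5.3
eef_pos: [0.4827, 0.4069, 0.4227]
tool_rot: [0.0, 0.427, 0.904, -0.0]
contact_force: [-0.4, 0.3, -0.1]
gripper_width: 1.003
grasp_force: 0.0
[-0.22074449  0.51101922 -0.81485791  1.60401069  0.39243583  1.19796034
 -0.42949196]
```

```bash
python3 -m pendant '[[0.0854,0,0,0,-7.1],[0.0854,0,0,0,-7.1],[0.0854,0,0,0.01,-7.1],[0.0854,0,0,0.02,-7.1],[0.0854,0,0,0.03,-0.9],[0.0854,0,0,0.03,0],[0.0854,0,0,0.024,0],[0.0854,0,0,0.015,0],[0.0854,0,0,0.008,0],[0.0854,0,0,0,0]]'
python3 -m pendant '[[0,0,0,0,0],[0,0,0,0,0],[0,0,0,0,0],[0,0,0,0,0],[0,0,0,0,0],[0,0,0,0,0],[0,0,0,0,0],[0,0,0,0,0]]' 80
```

```text
t: 6.13
eef_pos: [0.4825, 0.4067, 0.2843]
tool_rot: [-0.001, 0.188, 0.982, -0.001]
contact_force: [0.7, 0.3, 0.1]
gripper_width: 0.997
grasp_force: 0.0
t: 6.8
eef_pos: [0.4828, 0.4075, 0.2864]
tool_rot: [0.0, 0.188, 0.982, 0.001]
contact_force: [1.2, 1.1, 4.0]
gripper_width: 0.148
grasp_force: 79.7
```

```bash
python3 -m pendant '[[0,0,0,-0.003,0],[0,0,0,-0.006,0],[0,0,0,-0.01,0],[0,0,0,-0.014,0],[0,0,0,-0.016,0],[0,0,0,-0.018,0],[0,0,0,-0.018,0],[0,0,0,-0.018,0],[0,0,0,-0.016,0],[0,0,0,-0.012,0],[0,0,0,-0.006,0],[0,0,0,-0.003,0]]'
python3 - <<'E'
from h import *
for c in("top","side"):
    im,d=bot.read_camera(c);cv2.imwrite(f"pics/{c}1.png",im)
a=cv2.imread("pics/top1.png")[140:270,120:280];b=cv2.imread("pics/side1.png")[230:380,200:360]
cv2.imwrite("pics/lift.png",np.hstack([cv2.resize(a,(400,325)),cv2.resize(b,(347,325))]))
E
```

```text
t: 7.8
eef_pos: [0.4824, 0.4072, 0.4271]
tool_rot: [0.001, 0.188, 0.982, 0.001]
contact_force: [0.5, -0.4, -7.0]
gripper_width: 0.145
grasp_force: 78.3
```

View pics/lift.png

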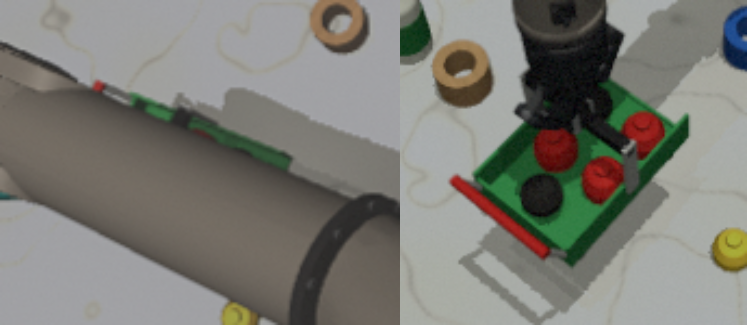

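The tray hangs level in the grip with all five pieces inside. Carrying it to the ledge.

```bash
python3 -m pendant '[[0,-0.0024,-0.0032,0,0],[0,-0.0048,-0.0064,0,0],[0,-0.0071,-0.0096,0,0],[0,-0.0095,-0.0128,0,0],[0,-0.0119,-0.0161,0,0],[0,-0.0143,-0.0193,0,0],[0,-0.0155,-0.0209,0,0],[0,-0.0155,-0.0209,0,0],[0,-0.0155,-0.0209,0,0],[0,-0.0155,-0.0209,0,0],[0,-0.0155,-0.0209,0,0],[0,-0.0155,-0.0209,0,0]]'
python3 -m pendant '[[0,-0.0155,-0.0209,0,0],[0,-0.0155,-0.0209,0,0],[0,-0.0155,-0.0209,0,0],[0,-0.0155,-0.0209,0,0],[0,-0.0143,-0.0193,0,0],[0,-0.0131,-0.0177,0,0],[0,-0.0119,-0.0161,0,0],[0,-0.0101,-0.0137,0,0],[0,-0.0083,-0.0112,0,0],[0,-0.0065,-0.0088,0,0],[0,-0.0048,-0.0064,0,0],[0,-0.003,-0.004,0,0]]'
python3 -m pendant '[[0,-0.0016,-0.0022,0,-1],[0,0,0,0,-2],[0,0,0,0,-3],[0,0,0,0,-3.5],[0,0,0,0,-4],[0,0,0,0,-4],[0,0,0,0,-4],[0,0,0,0,-3.5],[0,0,0,0,-3],[0,0,0,0,-2],[0,0,0,0,-1.2],[0,0,0,0,0]]'
python3 -c "
from h import *
o=bot.get_obs();print(o['q'],o['tool_rot'])"
```

```text
t: 8.9
eef_pos: [0.5446, 0.1723, 0.4252]
tool_rot: [-0.0, 0.188, 0.982, -0.001]
contact_force: [0.2, 0.2, -7.3]
gripper_width: 0.15
grasp_force: 78.3
t: 9.9
eef_pos: [0.6023, -0.0434, 0.4255]
tool_rot: [-0.0, 0.188, 0.982, -0.0]
contact_force: [0.0, 0.3, -7.1]
gripper_width: 0.146
grasp_force: 78.3
t: 10.9
eef_pos: [0.6028, -0.0442, 0.4258]
tool_rot: [0.0, -0.085, 0.996, 0.0]
contact_force: [1.3, -0.1, -6.0]
gripper_width: 0.146
grasp_force: 78.3
[ 0.69528586  0.53037604 -1.01343292  1.65830455  0.47402559  1.22165047
  1.31649513] [ 1.43866960e-05 -8.45006312e-02  9.96423404e-01  2.08331032e-04]
```

```bash
python3 -m pendant '[[0,0,-0.0018,0.003,0],[0,0,0,0.006,0],[0,0,0,0.008,0],[0,0,0,0.008,0],[0,0,0,0.006,0],[0,0,0,0.004,0],[0,0,0,0.003,0],[0,0,0,0.002,0],[0,0,0,0.002,0],[0,0,0,0.0015,0],[0,0,0,0,0]]'
python3 - <<'E'
from h import *
im,d=bot.read_camera("side");cv2.imwrite("pics/side2.png",im)
cv2.imwrite("pics/seat.png",cv2.resize(im[80:240,220:400],None,fx=4,fy=3.75,interpolation=cv2.INTER_CUBIC))
E
```

```text
t: 11.82
eef_pos: [0.6032, -0.0468, 0.3821]
tool_rot: [-0.0, -0.083, 0.997, -0.0]
contact_force: [0.1, -0.4, -6.7]
gripper_width: 0.149
grasp_force: 78.3
```

View pics/seat.png

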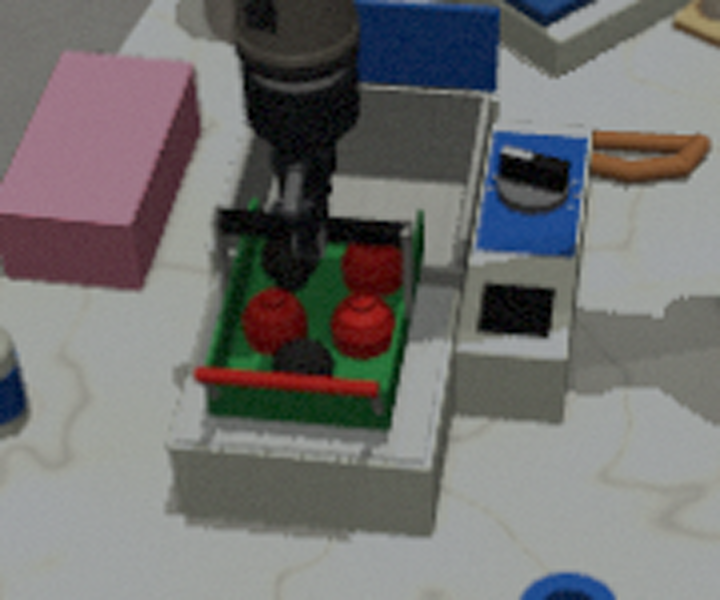

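The tray sits over the ledge square to the bath, all five pieces inside. I ease it down the last millimetre and release.

```bash
python3 -m pendant '[[0,0,0,0.0008,0],[0,0,0,0.0006,0],[0,0,0,0,0]]'
python3 -m pendant '[[0.02,0,0,0,0],[0.03,0,0,0,0],[0.05,0,0,0,0],[0.0854,0,0,0,0],[0.0854,0,0,0,0],[0.0854,0,0,-0.01,0],[0.0854,0,0,-0.02,0],[0.0854,0,0,-0.03,0],[0.0854,0,0,-0.02,0]]' 30
python3 - <<'E'
from h import *
b=np.array([.616,-.127,np.radians(9.55)])
for c in("top","side"):
    im,d=bot.read_camera(c);cv2.imwrite(f"pics/{c}3.png",im);X=cloud(c,d);q=bath_xy(X,b)
    m=(abs(q[...,0])<.09)&(abs(q[...,1]-.2)<.05)&(X[...,2]>.165)&(X[...,2]<.21);P=np.c_[q[m],X[m][:,2]]
    red=(im[...,2]>100)&(im[...,1]<70)
    m2=m&red;P=np.c_[q[m2],X[m2][:,2]]
    if len(P)>10:print(c,"tail",cv2.minAreaRect(P[:,:2].astype(np.float32)),np.percentile(P[:,2],[50,90]),len(P))
    m=(abs(q[...,0])<.09)&(abs(q[...,1]-.08)<.03)&(X[...,2]>.215)&(X[...,2]<.24)
    if m.sum()>10:print(c,"bar",cv2.minAreaRect(q[m].astype(np.float32)),m.sum())
o=bot.get_obs();print(o["eef_pos"],o["tool_rot"])
E
```

```text
t: 12.12
eef_pos: [0.6034, -0.0466, 0.3814]
tool_rot: [0.0, -0.083, 0.997, -0.0]
contact_force: [-1.8, -0.7, -2.0]
gripper_width: 0.149
grasp_force: 78.8
t: 12.87
eef_pos: [0.6034, -0.0463, 0.4637]
tool_rot: [0.001, -0.084, 0.997, 0.0]
contact_force: [1.3, -1.3, 0.1]
gripper_width: 0.998
grasp_force: 0.0
top tail ((-0.0002991519868373871, 0.19895973801612854), (0.01087733544409275, 0.12190163135528564), 89.75755310058594) [0.1934317  0.19598003] 144
top bar ((-0.02516675367951393, 0.08112280070781708), (0.015421928837895393, 0.08771882951259613), 89.00981903076172) 172
side tail ((0.0008068159222602844, 0.1998371034860611), (0.013083254918456078, 0.12035500258207321), 89.92683410644531) [0.19283984 0.19537979] 136
side bar ((0.0007613003253936768, 0.07991107553243637), (0.13869906961917877, 0.023503273725509644), 0.005017395131289959) 363
[ 0.60412686 -0.04572163  0.46562878] [ 3.52285322e-03 -8.34390291e-02  9.96506634e-01 -2.17335377e-04]
```

```bash
python3 -m pendant '[[0.06,0,0.02,0,0],[0.06,0,0.03,0,0],[0.06,0,0.035,0,0],[0.06,0,0.0225,0,0],[0.06,0,0.01,0.01,0],[0.06,0,0,0.025,0],[0.06,0,0,0.03,0],[0.06,0,0,0.03,0],[0.06,0,0,0.018,0],[0.06,0,0,0.01,0],[0.06,0,0,0,0]]' 
python3 -c "
from h import *
o=bot.get_obs();print(o['eef_pos'],bath_xy(o['eef_pos'],np.array([.616,-.127,np.radians(9.55)])),o['q'])"
```

```text
t: 13.88
eef_pos: [0.5832, 0.0679, 0.335]
tool_rot: [-0.002, -0.083, 0.997, -0.0]
contact_force: [-0.7, -0.6, -1.0]
gripper_width: 0.704
grasp_force: 0.0
[0.58315261 0.06790061 0.33499726] [-5.65519288e-05  1.97649175e-01] [ 0.48299325  0.59763569 -0.96732476  1.78882108  0.55806667  1.06205906
  1.04670692]
```

```bash
python3 -m pendant '[[0.06,0,0.002,-0.007,0],[0.03,0,0,0,0],[0,0,0,0,0],[0,0,0,0,0],[0,0,0,0,0],[0,0,0,0,0],[0,0,0,0,0],[0,0,0,0,0]]' 30
python3 - <<'E'
from h import *
o=bot.get_obs();print(o['eef_pos'],bath_xy(o['eef_pos'],np.array([.616,-.127,np.radians(9.55)])))
p=[]
for f in (0,5,10,15,20,25,30,35,40,45,50,55,60,65,70,75,80):
    a=np.radians(f);s,c=np.sin(a),np.cos(a)
    N=np.array([-6*s*s,14+6*s*c])
    low=N[1]-18*c
    if low<0: # rib on ledge
        N=np.array([0-0,0.]);P=np.array([14*np.tan(a),0]);N=P+18*np.array([-s,c])
    if f==0:N=np.array([8,18.])
    B=N+192*np.array([c,s])+74*np.array([-s,c]);p.append(B)
p=np.array(p);print(np.c_[np.arange(17)*5,p.round(1),np.r_[[[0,0]],np.diff(p,axis=0)].round(1)])
E
```

```text
t: 14.55
eef_pos: [0.5837, 0.0708, 0.3458]
tool_rot: [0.001, -0.083, 0.997, -0.001]
contact_force: [-1.2, -1.9, 5.7]
gripper_width: 0.128
grasp_force: 29.3
[0.5837243  0.07081078 0.34584411] [0.00099004 0.20042416]
[[ 0.000e+00  2.000e+02  9.200e+01  0.000e+00  0.000e+00]
 [ 5.000e+00  1.845e+02  1.084e+02 -1.550e+01  1.640e+01]
 [ 1.000e+01  1.756e+02  1.239e+02 -8.900e+00  1.560e+01]
 [ 1.500e+01  1.654e+02  1.386e+02 -1.020e+01  1.460e+01]
 [ 2.000e+01  1.541e+02  1.521e+02 -1.130e+01  1.360e+01]
 [ 2.500e+01  1.417e+02  1.645e+02 -1.240e+01  1.240e+01]
 [ 3.000e+01  1.278e+02  1.767e+02 -1.390e+01  1.220e+01]
 [ 3.500e+01  1.129e+02  1.876e+02 -1.490e+01  1.090e+01]
 [ 4.000e+01  9.700e+01  1.971e+02 -1.580e+01  9.500e+00]
 [ 4.500e+01  8.040e+01  2.051e+02 -1.660e+01  8.000e+00]
 [ 5.000e+01  6.320e+01  2.116e+02 -1.720e+01  6.500e+00]
 [ 5.500e+01  4.550e+01  2.165e+02 -1.770e+01  4.900e+00]
 [ 6.000e+01  2.740e+01  2.199e+02 -1.810e+01  3.300e+00]
 [ 6.500e+01  9.100e+00  2.216e+02 -1.830e+01  1.700e+00]
 [ 7.000e+01 -9.200e+00  2.217e+02 -1.830e+01  1.000e-01]
 [ 7.500e+01 -2.740e+01  2.201e+02 -1.820e+01 -1.500e+00]
 [ 8.000e+01 -4.540e+01  2.170e+02 -1.800e+01 -3.200e+00]]
```

```bash
python3 -m pendant '[[0,0,-0.004,-0.009,0],[0,0,-0.007,-0.0085,0],[0,0,-0.007,-0.008,0],[0,0,-0.0065,-0.0078,0],[0,0,-0.0052,-0.0073,0],[0,0,-0.0052,-0.0073,0],[0,0,-0.0056,-0.0068,0],[0,0,-0.0057,-0.0068,0],[0,0,-0.0062,-0.0062,0],[0,0,-0.0062,-0.0062,0],[0,0,-0.007,-0.0061,0],[0,0,-0.007,-0.0061,0]]'
python3 -m pendant '[[0,0,-0.0075,-0.0055,0],[0,0,-0.0075,-0.0055,0],[0,0,-0.0079,-0.0047,0],[0,0,-0.0079,-0.0047,0],[0,0,-0.0083,-0.004,0],[0,0,-0.0083,-0.004,0],[0,0,0,0,0]]'
python3 - <<'E'
from h import *
o=bot.get_obs();print(bath_xy(o['eef_pos'],np.array([.616,-.127,np.radians(9.55)])),o['q'])
im,d=bot.read_camera("side");cv2.imwrite("pics/side4.png",im)
cv2.imwrite("pics/tip.png",cv2.resize(im[60:240,220:400],None,fx=4,fy=3.3,interpolation=cv2.INTER_CUBIC))
E
```

```text
t: 15.55
eef_pos: [0.5955, 0.0004, 0.4326]
tool_rot: [0.001, -0.084, 0.996, 0.001]
contact_force: [-1.4, 4.3, 3.5]
gripper_width: 0.125
grasp_force: 29.5
t: 16.13
eef_pos: [0.6041, -0.0486, 0.4619]
tool_rot: [0.002, -0.082, 0.997, -0.0]
contact_force: [-2.5, 3.7, 7.2]
gripper_width: 0.127
grasp_force: 31.0
[0.00123514 0.0792454 ] [ 0.71286175  0.50180373 -1.03006189  1.61112231  0.44575636  1.28136458
  1.34387012]
```

View pics/tip.png

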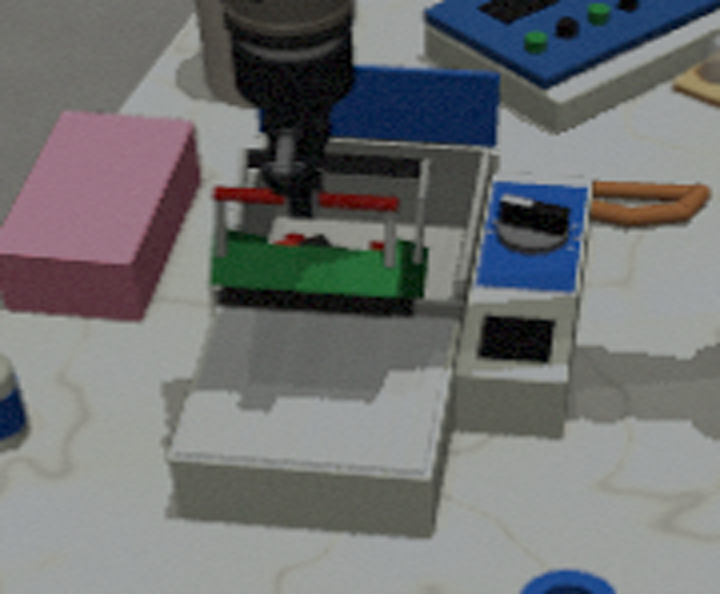

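The tray is tipped about 45°, gripped at the red bar, its front rib behind the pour edge; pieces have slid forward. Continuing.

```bash
python3 -m pendant '[[0,0,-0.0086,-0.005,0],[0,0,-0.0086,-0.0045,0],[0,0,-0.0088,-0.003,0],[0,0,-0.0088,-0.0025,0],[0,0,-0.009,-0.0017,0],[0,0,-0.009,-0.0017,0],[0,0,-0.0092,-0.001,0],[0,0,-0.0092,-0.0008,0],[0,0,-0.0092,0,0],[0,0,-0.0092,0,0],[0,0,0,0,0],[0,0,0,0,0]]'
python3 - <<'E'
from h import *
o=bot.get_obs();print(bath_xy(o['eef_pos'],np.array([.616,-.127,np.radians(9.55)])),o['q'])
A=[]
for c,(r0,r1,c0,c1) in (("side",(60,220,240,400)),("top",(110,230,340,480))):
    im,d=bot.read_camera(c);cv2.imwrite(f"pics/{c}5.png",im);A.append(cv2.resize(im[r0:r1,c0:c1],(390,390),interpolation=cv2.INTER_CUBIC))
cv2.imwrite("pics/tip2.png",np.hstack(A))
E
```

```text
t: 17.18
eef_pos: [0.6184, -0.1365, 0.4799]
tool_rot: [0.0, -0.083, 0.997, -0.0]
contact_force: [-0.5, -0.4, 4.9]
gripper_width: 0.126
grasp_force: 29.8
[ 0.00083825 -0.00973142] [ 0.80714732  0.53166581 -1.01000294  1.52124838  0.45718137  1.34145039
  1.49133057]
```

View pics/tip2.png

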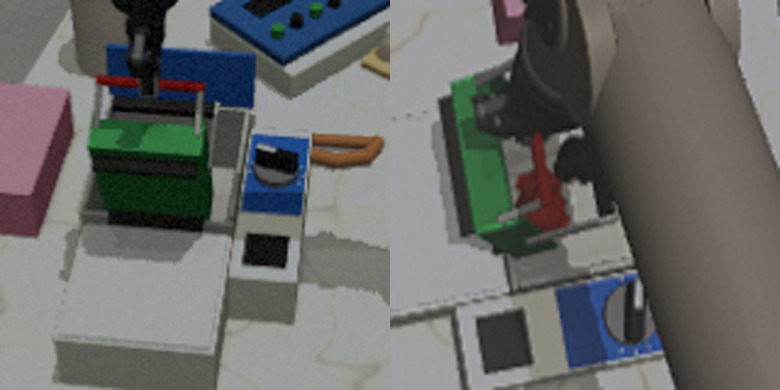

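Tray tipped about 70°; the pieces (red and black) appear at the spout in the bath, partly hidden. I tip a little further and look at the depth.

```bash
python3 -m pendant '[[0,0,-0.009,0.0008,0],[0,0,-0.009,0.001,0],[0,0,-0.009,0.0015,0],[0,0,-0.009,0.0018,0],[0,0,0,0,0],[0,0,0,0,0],[0,0,0,0,0]]'
python3 - <<'E'
from h import *
b=np.array([.616,-.127,np.radians(9.55)])
o=bot.get_obs();print(bath_xy(o['eef_pos'],b))
for c in("side","top"):
    im,d=bot.read_camera(c);cv2.imwrite(f"pics/{c}6.png",im);X=cloud(c,d);q=bath_xy(X,b)
    for n in("cup1","head1"):
        for r in bot.trace(n,c):
            m=r["mask"]&(d>0);print(c,n,round(r["score"],2),np.round(r["at"]),m.sum(),np.median(q[m],axis=0).round(3),np.percentile(X[m][:,2],[10,50,95]).round(3))
E
```

```text
t: 17.87
eef_pos: [0.6242, -0.1711, 0.4743]
tool_rot: [-0.0, -0.083, 0.997, 0.0]
contact_force: [-0.3, -1.3, 3.0]
gripper_width: 0.126
grasp_force: 30.5
[ 0.00074795 -0.04488137]
side cup1 0.61 [350. 345.] 339 [-0.206  0.571] [0.01  0.033 0.047]
top cup1 0.65 [434. 186.] 152 [-0.066 -0.172] [0.048 0.058 0.067]
top cup1 0.57 [395. 192.] 100 [-0.071 -0.034] [0.056 0.059 0.122]
top cup1 0.53 [218. 268.] 179 [-0.207  0.557] [0.022 0.035 0.047]
top head1 0.63 [410. 154.] 42 [ 0.034 -0.118] [0.04  0.049 0.057]
```

```bash
python3 -m pendant '[[0,0,0.009,-0.0018,0],[0,0,0.009,-0.0015,0],[0,0,0.009,-0.001,0],[0,0,0.009,-0.0008,0],[0,0,0.0092,0,0],[0,0,0.0092,0,0],[0,0,0.0092,0.0008,0],[0,0,0.0092,0.001,0],[0,0,0.009,0.0017,0],[0,0,0.009,0.0017,0],[0,0,0.0088,0.0025,0],[0,0,0.0088,0.003,0]]'
python3 -m pendant '[[0,0,0.0086,0.0045,0],[0,0,0.0086,0.005,0],[0,0,0.0083,0.004,0],[0,0,0.0083,0.004,0],[0,0,0.0079,0.0047,0],[0,0,0.0079,0.0047,0],[0,0,0.0075,0.0055,0],[0,0,0.0075,0.0055,0],[0,0,0,0,0]]'
python3 - <<'E'
from h import *
b=np.array([.616,-.127,np.radians(9.55)])
o=bot.get_obs();print(bath_xy(o['eef_pos'],b))
A=[]
for c,(r0,r1,c0,c1) in (("side",(60,220,240,400)),("top",(110,230,340,480))):
    im,d=bot.read_camera(c);cv2.imwrite(f"pics/{c}7.png",im);A.append(cv2.resize(im[r0:r1,c0:c1],(390,390),interpolation=cv2.INTER_CUBIC))
    X=cloud(c,d);q=bath_xy(X,b)
    for n in("cup1","head1"):
        for r in bot.trace(n,c):
            m=r["mask"]&(d>0);print(c,n,round(r["score"],2),np.round(r["at"]),m.sum(),np.median(q[m],axis=0).round(3),np.percentile(X[m][:,2],[10,50,95]).round(3))
cv2.imwrite("pics/back.png",np.hstack(A))
E
```

```text
t: 19.17
eef_pos: [0.606, -0.0632, 0.4685]
tool_rot: [-0.0, -0.083, 0.997, 0.0]
contact_force: [-0.1, 0.1, 1.0]
gripper_width: 0.126
grasp_force: 30.8
t: 19.92
eef_pos: [0.5948, 0.0018, 0.4298]
tool_rot: [-0.0, -0.085, 0.996, 0.001]
contact_force: [-0.1, 4.0, 4.5]
gripper_width: 0.125
grasp_force: 32.5
[0.00046141 0.13056961]
side cup1 0.63 [350. 345.] 323 [-0.205  0.571] [0.012 0.034 0.047]
side head1 0.58 [319. 136.] 37 [-0.028 -0.132] [0.035 0.041 0.059]
side head1 0.5 [302. 134.] 29 [ 0.025 -0.112] [0.036 0.051 0.057]
top cup1 0.62 [432. 183.] 147 [-0.065 -0.172] [0.047 0.057 0.065]
top cup1 0.61 [216. 270.] 196 [-0.208  0.557] [0.011 0.033 0.046]
top head1 0.62 [410. 156.] 131 [ 0.033 -0.111] [0.038 0.049 0.057]
top head1 0.48 [418. 176.] 126 [-0.038 -0.138] [0.037 0.045 0.061]
```

View pics/back.png

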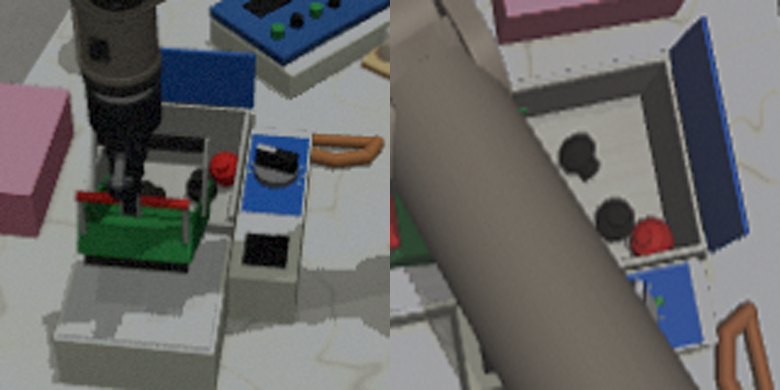

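Top crop: two black heads (578,157),(613,220) and one red cup (650,240) lie in the bath; the other cups are hidden by the arm. I lay the tray down and check for them afterwards.

```bash
python3 -m pendant '[[0,0,0.007,0.0061,0],[0,0,0.007,0.0061,0],[0,0,0.0062,0.0062,0],[0,0,0.0062,0.0062,0],[0,0,0.0057,0.0068,0],[0,0,0.0056,0.0068,0],[0,0,0.0052,0.0073,0],[0,0,0.0052,0.0073,0],[0,0,0.0065,0.0078,0],[0,0,0.007,0.008,0],[0,0,0.006,0.0085,0],[0,0,0.003,0.0065,0]]'
python3 -m pendant '[[0,0,0,0,0],[0,0,0,0,0]]'
python3 - <<'E'
from h import *
b=np.array([.616,-.127,np.radians(9.55)])
o=bot.get_obs();print(bath_xy(o['eef_pos'],b))
for c in ("side","top"):
    im,d=bot.read_camera(c);cv2.imwrite(f"pics/{c}8.png",im)
    X=cloud(c,d);q=bath_xy(X,b)
    for n in("cup1","head1"):
        for r in bot.trace(n,c):
            m=r["mask"]&(d>0);print(c,n,round(r["score"],2),np.round(r["at"]),m.sum(),np.median(q[m],axis=0).round(3),np.percentile(X[m][:,2],[10,50,95]).round(3))
    red=(im[...,2]>90)&(im[...,1]<70)&(abs(q[...,0])<.1)&(abs(q[...,1])<.25)
    k,l,s,ce=cv2.connectedComponentsWithStats(red.astype(np.uint8))
    for i in range(1,k):
        if s[i,4]>8:print("red",ce[i].round(),s[i,4],np.median(q[l==i],axis=0).round(3),np.median(X[l==i][:,2]).round(3))
E
```

```text
t: 21.22
eef_pos: [0.5833, 0.0692, 0.3457]
tool_rot: [-0.001, -0.083, 0.997, -0.0]
contact_force: [-2.9, -1.7, 23.2]
gripper_width: 0.126
grasp_force: 37.0
t: 21.38
eef_pos: [0.5835, 0.0694, 0.3466]
tool_rot: [-0.001, -0.084, 0.997, 0.0]
contact_force: [-0.0, 1.3, -3.1]
gripper_width: 0.121
grasp_force: 32.9
[0.00052805 0.19904973]
side cup1 0.58 [353. 346.] 297 [-0.207  0.571] [0.019 0.034 0.047]
side cup1 0.44 [330. 128.] 133 [-0.064 -0.163] [0.035 0.052 0.066]
side head1 0.61 [325. 156.] 6699 [-0.074  0.014] [0.02  0.087 0.161]
side head1 0.55 [324. 135.] 106 [-0.038 -0.138] [0.036 0.049 0.063]
red [332. 127.] 102 [-0.065 -0.168] 0.056
red [274. 180.] 29 [0.046 0.2  ] 0.194
red [306. 182.] 63 [-0.04   0.201] 0.194
top cup1 0.64 [216. 268.] 196 [-0.207  0.557] [0.012 0.034 0.048]
top cup1 0.6 [434. 184.] 149 [-0.065 -0.173] [0.046 0.057 0.066]
top cup1 0.42 [393. 174.] 105 [-0.02  -0.042] [0.043 0.057 0.063]
top head1 0.68 [411. 155.] 142 [ 0.033 -0.112] [0.037 0.049 0.058]
top head1 0.65 [420. 176.] 154 [-0.04  -0.139] [0.032 0.043 0.06 ]
red [390. 180.] 178 [-0.027 -0.041] 0.057
red [434. 182.] 125 [-0.066 -0.174] 0.059
red [316. 189.] 45 [-0.046  0.199] 0.195
```

```bash
python3 -m pendant '[[0.015,0,0,0,0],[0.03,0,0,0,0],[0.06,0,0,0,0],[0.06,0,0,0,0],[0.06,0,0,-0.02,0],[0.06,0,0,-0.03,0],[0.06,0,0,-0.035,0],[0.06,0,0,-0.03,0],[0.06,0,0,0,0]]'
python3 - <<'E'
from h import *
b=np.array([.616,-.127,np.radians(9.55)])
A=[]
for c,(r0,r1,c0,c1) in (("side",(60,220,240,400)),("top",(110,230,310,450))):
    im,d=bot.read_camera(c);cv2.imwrite(f"pics/{c}9.png",im);A.append(cv2.resize(im[r0:r1,c0:c1],(390,390),interpolation=cv2.INTER_CUBIC))
    X=cloud(c,d);q=bath_xy(X,b)
    m=(abs(q[...,0])<.09)&(abs(q[...,1]-.08)<.03)&(X[...,2]>.215)&(X[...,2]<.24)
    if m.sum()>10:print(c,"bar",cv2.minAreaRect(q[m].astype(np.float32)),m.sum(),np.median(X[m][:,2]))
    m=(im[...,2]>90)&(im[...,1]<70)&(abs(q[...,0])<.09)&(abs(q[...,1]-.2)<.03)
    if m.sum()>10:print(c,"tail",cv2.minAreaRect(q[m].astype(np.float32)),m.sum(),np.median(X[m][:,2]))
cv2.imwrite("pics/rel.png",np.hstack(A))
o=bot.get_obs();print(o["eef_pos"],bath_xy(o['eef_pos'],b),o["q"])
E
```

```text
t: 22.43
eef_pos: [0.5848, 0.0707, 0.4689]
tool_rot: [0.005, -0.083, 0.997, 0.0]
contact_force: [-0.3, 0.8, 1.0]
gripper_width: 0.704
grasp_force: 0.0
side bar ((0.0003872290253639221, 0.08361347764730453), (0.13850784301757812, 0.022289352491497993), 0.65155428647995) 230 0.2323452335832688
side tail ((0.00010604783892631531, 0.19975392520427704), (0.013666646555066109, 0.12226110696792603), 89.2629165649414) 128 0.19339008577374528
top bar ((0.061123091727495193, 0.0770554468035698), (0.0222220066934824, 0.009649766609072685), 28.109058380126953) 20 0.2352995008471318
top tail ((-0.0442354641854763, 0.19911989569664001), (0.03573787584900856, 0.010077886283397675), 1.4146090745925903) 40 0.19343107647683883
[0.58389256 0.06938626 0.4636648 ] [0.00091963 0.19899147] [ 0.54790755  0.47327916 -1.05324102  1.65025431  0.42937265  1.2685449
  1.14926343]
```

View pics/rel.png

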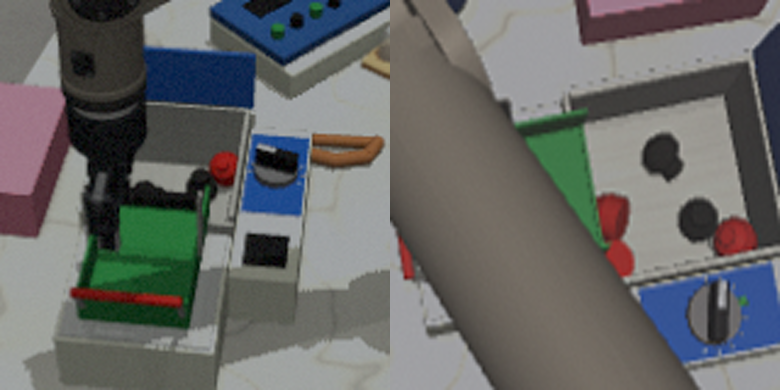

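All five pieces are in the bath: two heads at (660,157) and (697,220), three cups at (610,215), (620,258) and (735,238) in the right crop. The tray is empty and flat in place, and the dial pointer is still up at (718,300) with the green mark at (742,300). Moving on to the dial.

```bash
python3 -m pendant '[[0.06,0.006,-0.014,0,0],[0.06,0.0125,-0.029,0,0],[0.06,0.0125,-0.029,0,0],[0.06,0.0125,-0.029,0,0],[0.06,0.0125,-0.029,0,0],[0.06,0.0125,-0.029,0,0],[0.06,0.0125,-0.029,0,0],[0.06,0.0125,-0.029,0,0],[0.06,0.0125,-0.029,0,0],[0.06,0.0125,-0.029,0,0],[0.06,0.0125,-0.029,0,0],[0.06,0.009,-0.02,0,0]]'
python3 -m pendant '[[0.06,0,0,0,7],[0.06,0,0,0.01,7.1],[0.06,0,0,0.02,0],[0.06,0,0,0.02,0],[0.06,0,0,0,0]]'
python3 - <<'E'
from h import *
b=np.array([.616,-.127,np.radians(9.55)])
o=bot.get_obs();print(o["eef_pos"],o["tool_rot"],bath_xy(o['eef_pos'],b),o["q"])
t=2*np.arctan2(o["tool_rot"][2],o["tool_rot"][1]);d=np.array([.4994,-.272])-o["eef_pos"][:2]
print(np.degrees(t),"need tool xy",d@[np.cos(t),np.sin(t)],d@[np.sin(t),-np.cos(t)])
E
```

```text
t: 23.53
eef_pos: [0.4979, -0.2772, 0.4605]
tool_rot: [-0.001, -0.082, 0.997, 0.0]
contact_force: [-0.6, -0.3, -0.3]
gripper_width: 0.699
grasp_force: 0.0
t: 23.95
eef_pos: [0.4976, -0.2738, 0.4074]
tool_rot: [-0.004, 0.04, 0.999, 0.002]
contact_force: [-0.8, 0.6, -0.2]
gripper_width: 0.699
grasp_force: 0.0
[ 0.49757338 -0.27376647  0.40737238] [-0.00377329  0.03954571  0.9992095   0.0015108 ] [-0.14113513 -0.12508451] [ 1.11983674  0.45994064 -0.95333789  1.76335914  0.40770556  1.14076935
  1.52959693]
175.46717636097793 need tool xy -0.001681299810776323 0.0019053065645807852
```

```bash
python3 -m pendant '[[0.06,-0.0017,0.0018,0.02,0],[0.06,0,0,0.03,0],[0.06,0,0,0.03,0],[0.06,0,0,0.025,0],[0.06,0,0,0.015,0],[0.06,0,0,0.01,0],[0.06,0,0,0,0],[0.06,0,0,0,0]]'
python3 -m pendant '[[0.03,0,0,0,0],[0,0,0,0,0],[0,0,0,0,0],[0,0,0,0,0],[0,0,0,0,0],[0,0,0,0,0]]' 30
```

```text
t: 24.62
eef_pos: [0.5018, -0.272, 0.2829]
tool_rot: [0.0, 0.04, 0.999, 0.0]
contact_force: [0.6, 0.2, 0.6]
gripper_width: 0.702
grasp_force: 0.0
t: 25.12
eef_pos: [0.5017, -0.2723, 0.2834]
tool_rot: [0.001, 0.04, 0.999, -0.001]
contact_force: [-1.9, -1.0, 6.5]
gripper_width: 0.181
grasp_force: 33.9
```

```bash
python3 -m pendant '[[0,0,0,0,5],[0,0,0,0,7],[0,0,0,0,7],[0,0,0,0,7],[0,0,0,0,7],[0,0,0,0,7],[0,0,0,0,7],[0,0,0,0,7],[0,0,0,0,6],[0,0,0,0,3],[0,0,0,0,0],[0,0,0,0,0]]'
python3 - <<'E'
from h import *
o=bot.get_obs();t=np.degrees(2*np.arctan2(o["tool_rot"][2],o["tool_rot"][1]))
print(t, "dial est rad",np.radians(9.55-(t-180)))
E
```

```text
t: 26.12
eef_pos: [0.5009, -0.2735, 0.2834]
tool_rot: [0.001, 0.557, 0.831, -0.001]
contact_force: [-3.0, -3.8, 7.0]
gripper_width: 0.179
grasp_force: 34.1
112.35436312500728 dial est rad 1.3473180316425692
```

```bash
python3 -m pendant '[[0.024,0,0,0,0],[0.03,0,0,0,0],[0.03,0,0,0,0],[0.03,0,0,-0.01,0],[0.03,0,0,-0.03,0],[0.03,0,0,-0.035,0],[0.03,0,0,-0.035,0],[0.03,0,0,-0.035,0],[0.03,-0.03,0,-0.01,0],[0.03,-0.035,0,0,0],[0.03,-0.035,0,0,0],[0.03,-0.03,0,0,0]]'
python3 - <<'E'
from h import *
b=np.array([.616,-.127,np.radians(9.55)])
A=[]
for c,(r0,r1,c0,c1) in (("side",(60,220,240,400)),("top",(110,230,340,480))):
    im,d=bot.read_camera(c);cv2.imwrite(f"pics/{c}10.png",im);A.append(cv2.resize(im[r0:r1,c0:c1],(390,390),interpolation=cv2.INTER_CUBIC))
    X=cloud(c,d);q=bath_xy(X,b)
    m=(np.hypot(q[...,0]+.139,q[...,1]+.125)<.04)&(X[...,2]>.112)&(X[...,2]<.14)
    if m.sum()>10:print(c,"dial",cv2.minAreaRect(q[m].astype(np.float32)),m.sum())
    m=(abs(q[...,0])<.09)&(abs(q[...,1]-.08)<.03)&(X[...,2]>.215)&(X[...,2]<.24)
    if m.sum()>10:print(c,"bar",cv2.minAreaRect(q[m].astype(np.float32)),m.sum())
    red=(im[...,2]>90)&(im[...,1]<70)&(abs(q[...,0])<.1)&(abs(q[...,1])<.25)
    k,l,s,ce=cv2.connectedComponentsWithStats(red.astype(np.uint8))
    for i in range(1,k):
        if s[i,4]>8:print("red",ce[i].round(),s[i,4],np.median(q[l==i],axis=0).round(3),np.median(X[l==i][:,2]).round(3))
cv2.imwrite("pics/fin.png",np.hstack(A))
print(bot.get_obs()["eef_pos"])
E
```

```text
t: 27.12
eef_pos: [0.5513, -0.394, 0.4386]
tool_rot: [0.001, 0.556, 0.831, -0.0]
contact_force: [-1.0, -0.1, -0.1]
gripper_width: 0.356
grasp_force: 0.0
side dial ((-0.13869377970695496, -0.12306080013513565), (0.0162102859467268, 0.05682775750756264), 11.18018913269043) 84
side bar ((0.00045687705278396606, 0.08432282507419586), (0.025518255308270454, 0.13917176425457), 88.31957244873047) 364
red [332. 127.] 100 [-0.065 -0.168] 0.056
red [291. 181.] 158 [0.003 0.201] 0.193
top dial ((-0.1389925181865692, -0.12299001961946487), (0.01572616770863533, 0.05537249147891998), 12.29080867767334) 105
top bar ((-0.0005792006850242615, 0.08120732754468918), (0.015998518094420433, 0.13772374391555786), 89.95814514160156) 275
red [313. 175.] 143 [-0.003  0.199] 0.194
red [390. 183.] 227 [-0.037 -0.038] 0.058
red [434. 182.] 127 [-0.066 -0.174] 0.058
[ 0.55072089 -0.39729095  0.4367766 ]
```

View pics/fin.png

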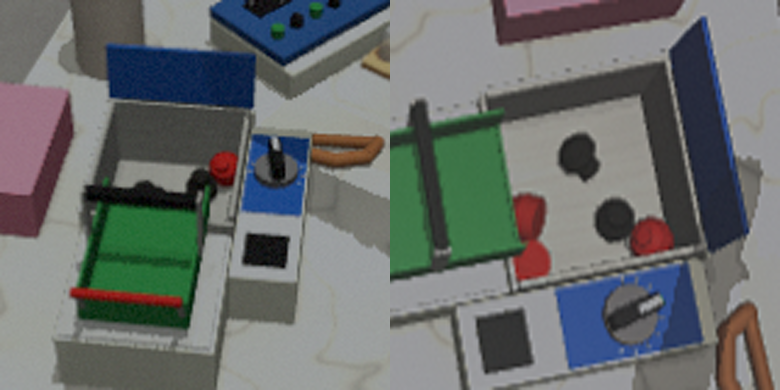

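Pointer at the green mark (bar 78° clockwise, about 1.36 rad), tray empty and flat on the seat, two heads and three cups in the bath, tool clear.

```bash
python3 -c "
from station import bot
print(bot.hand_in())"
```

```text
the job is handed in; nothing more can be done
None
```

The job is handed in, but `hand_in()` gave no verdict. In the last pictures all five pieces were in the bath, the empty tray lay flat and released on the ledge at its seat, and the dial was on the green mark at about 1.36 rad; the arm never went near the tapes or scraper, though I didn't re-measure them.

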